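# Turn up the hob under the red pot

## Robot

A 7-joint arm with a two-finger parallel gripper is mounted at the origin on the work surface. World frame = base frame: x ahead of the robot, y to its left, z up, the work surface at z = 0. Lengths are in mm, angles in rad, forces in N, time in s.
With the tool pointing down it reaches from about 425 to 950 mm from the base axis. Payload 4.7 kg.
Tool frame: the origin (TCP) lies midway between the tips of the shut fingers; the grasp point (between the pads) lies 19 mm behind it; z points along the fingers, x is the direction in which the jaws open and shut, and the axes are right-handed (so a half turn about z gives the same grasp; the last joint's range is limited). The gripper opens to 85 mm and grips with 20 to 120 N. Pads are 22 mm wide; open, the fingers measure 114 mm over their backs; the gripper's body (76 mm by 85 mm) begins 54 mm behind the grasp point. The pads swing forward as they close: fully open they stand 13 mm farther back than shut.
Start: joints at [1.212, 0.469, -0.049, 1.532, 0.024, 1.141, -0.082], TCP at [218.648, -638.625, 231.335] pointing down, gripper open.
Joint ranges: [-2.59, 2.59], [-0.33, 1.99], [-1.39, 1.29], [0.1, 2.45], [-1.04, 4.18], [0.21, 1.99], [-2.66, 2.66]. Speed limits (rad/s): [2.57, 2.57, 3.14, 3.14, 3.14, 3.14, 3.14].

## Interface

Orientations are given as [roll, pitch, yaw] about the fixed x, y, z axes, in that order (R = Rz(yaw) Ry(pitch) Rx(roll)).
In Python, from workcell import readout, viewer, job gives the robot as it stands.
- The arm moves only by the tool play_rows, never from a script. Its argument "targets" is a list of rows, each an object with "linear": the shift along the tool's x, y, z in m, a list of three; "rot": the turn, a rotation vector about the tool's x, y, z in degrees, a list of three; "grip": the finger opening in m, from 0 to 0.0854. In form: [{"linear": [x, y, z], "rot": [wx, wy, wz], "grip": grip}, ...]. A call has 1 to 8 rows; each row is the pose to reach, as a shift and turn from the pose commanded when the call began, along the tool's axes at that moment; what a row does not reach only later rows make up. A row lasts 1/8 s, in which the tool goes at most 62.5 mm and 10.7 degrees, less where a joint would pass 70% of its speed; a pose out of reach is approached as far as the arm can. A call with a gripper value outside its range is refused whole. The fingers move at their own pace and stop on an object; "force" is the grip in N (left out, the last holds). Time passes only in rows, so rows that repeat a pose let the fingers close. It gives the time, the measured TCP pose, the force and the opening at its end, in the units of the state.
- readout.sense(): the state, without advancing time (a new reading comes with each control period).
- viewer.camera(name): name is "scene" or "side" or "wrist"; returns a dict with "image" (480x640x3 uint8, red, green, blue), "fx", "fy", "cx", "cy" (pixels), "world_to_cam" (4x4, takes a point from world to camera coordinates). Camera axes: x right, y down, z forward; pixel columns grow to the right and rows downward; lengths in mm; the calibration is good to about 2 mm. A picture is of the moment at which its call begins. There is no depth.
- job.hand_in(): hands the job in, once; it reports no verdict.
The state is a dict: "time": time; "joint_pos": joint angles; "joint_velocities": joint speeds; "joint_torque": joint torques, N m; "eef_pos": TCP position; "orientation": TCP orientation; "force": force on the tool from outside, world axes, zero at the start; "ft_torque": the same for the moment, N m; "grip_width": finger opening in mm.
Only numpy, scipy, OpenCV 4.12 (cv2) and the standard library are available. Lean on these libraries where they do the work, as an engineer would, in place of code of your own. Each camera call takes 0.05 s, during which the arm holds its last target. There are 200 camera calls.

## Task

Turn the cooking zone under the red pot up to full: run the fingertips lightly along that zone's curved touch strip, over its five red dots from the smallest to the largest, staying in contact between them, and finish holding them still and lightly pressed on the largest dot. Press gently, never touch the other zone's strip, and leave the pots, the jar and the salt cup where they stand.

Things in the scene. Friction and masses are not known exactly. Their poses are not given: they have to be found in the camera images.
- hob: Built-in glass hob, fixed, black glass plate 380 (its x) x 620 (its y) x 6 mm, origin under its centre on the worktop, z up. Its x axis points from the two cooking zones to the two touch strips; 'left' is its +y side.
- red_pot: Red open cooking pot with two black loop ears, 120 mm across (166 mm over the ears), 70 mm high, loose, standing on one of the two cooking zones (either one). Origin at the centre of its underside. Leave it where it is.
- steel_pot: Bare-metal pot of the same shape and size, loose, on the other zone. Origin at the centre of its underside. Leave it.
- spice_jar: Small jar with green cap, 44 mm across, 75 mm high, loose, on the glass between the zones. Origin under its centre. Leave it.
- salt_cup: Small turned wooden salt cup, 48 mm across, 38 mm high, loose, on the glass between the strips. Origin under its centre. Leave it.
- zone_left (a point): Centre of the left cooking zone (184 mm grey ring) on the glass, 6 mm above the worktop. It is the centre of the left strip's arc.
- zone_right (a point): Centre of the right cooking zone on the glass; the centre of the right strip's arc.
- left_mark1: Mark 1 of 5 (smallest) on the left strip: a red dot 7 mm across on a 28 x 22 mm piece of the strip. Origin at the dot's centre on the strip's top face, z up, x pointing away from the zone's centre.
- left_mark2: Mark 2 of 5 (second) on the left strip: a red dot 10 mm across on a 28 x 22 mm piece of the strip. Origin at the dot's centre on the strip's top face, z up, x pointing away from the zone's centre.
- left_mark3: Mark 3 of 5 (third) on the left strip: a red dot 13 mm across on a 28 x 22 mm piece of the strip. Origin at the dot's centre on the strip's top face, z up, x pointing away from the zone's centre.
- left_mark4: Mark 4 of 5 (fourth) on the left strip: a red dot 16 mm across on a 28 x 22 mm piece of the strip. Origin at the dot's centre on the strip's top face, z up, x pointing away from the zone's centre.
- left_mark5: Mark 5 of 5 (largest) on the left strip: a red dot 19 mm across on a 28 x 22 mm piece of the strip. Origin at the dot's centre on the strip's top face, z up, x pointing away from the zone's centre.
- right_mark1: Mark 1 of 5 (smallest) on the right strip: a red dot 7 mm across on a 28 x 22 mm piece of the strip. Origin at the dot's centre on the strip's top face, z up, x pointing away from the zone's centre.
- right_mark2: Mark 2 of 5 (second) on the right strip: a red dot 10 mm across on a 28 x 22 mm piece of the strip. Origin at the dot's centre on the strip's top face, z up, x pointing away from the zone's centre.
- right_mark3: Mark 3 of 5 (third) on the right strip: a red dot 13 mm across on a 28 x 22 mm piece of the strip. Origin at the dot's centre on the strip's top face, z up, x pointing away from the zone's centre.
- right_mark4: Mark 4 of 5 (fourth) on the right strip: a red dot 16 mm across on a 28 x 22 mm piece of the strip. Origin at the dot's centre on the strip's top face, z up, x pointing away from the zone's centre.
- right_mark5: Mark 5 of 5 (largest) on the right strip: a red dot 19 mm across on a 28 x 22 mm piece of the strip. Origin at the dot's centre on the strip's top face, z up, x pointing away from the zone's centre.
- strip_left: Grey sprung arc-shaped bar before the left zone, 160 mm radius to its middle line, 28 mm wide, about 100 degrees; origin at the arc's centre, level with its flat top, 13 mm above the glass. left_mark1 is at the hob's outer end, left_mark5 at the inner end; marks 22.4 degrees (62 mm) apart, 40 mm bare strip between. It sinks level as a whole: 1.5 N per mm, 6 mm to its stop (9 N).
- strip_right: Grey sprung arc-shaped bar before the right zone, 160 mm radius to its middle line, 28 mm wide, about 100 degrees; origin at the arc's centre, level with its flat top, 13 mm above the glass. right_mark1 is at the hob's outer end, right_mark5 at the inner end; marks 22.4 degrees (62 mm) apart, 40 mm bare strip between. It sinks level as a whole: 1.5 N per mm, 6 mm to its stop (9 N).
Not all that is in view belongs to the job. Of the things shaped like the red_pot, the red one is meant.

How it is judged (in metres and radians):
On the way, in this order (a step that is already met when the one before it is completed fails the run):
1. fingertips touch the smallest dot of the strip belonging to the red pot's zone (((horizontal distance between red_pot and zone_left below 0.06 m and contact force between the fingers and left_mark1 above 0.3 N) or (horizontal distance between red_pot and zone_right below 0.06 m and contact force between the fingers and right_mark1 above 0.3 N))), for 0.04 s.
2. they stay on the strip as they go on to the next dot (((horizontal distance between red_pot and zone_left below 0.06 m and contact force between the fingers and strip_left above 0.3 N and contact force between the fingers and left_mark1 below 0.05 N and contact force between the fingers and left_mark2 below 0.05 N) or (horizontal distance between red_pot and zone_right below 0.06 m and contact force between the fingers and strip_right above 0.3 N and contact force between the fingers and right_mark1 below 0.05 N and contact force between the fingers and right_mark2 below 0.05 N))), for 0.02 s.
3. fingertips touch the second dot of the strip belonging to the red pot's zone (((horizontal distance between red_pot and zone_left below 0.06 m and contact force between the fingers and left_mark2 above 0.3 N) or (horizontal distance between red_pot and zone_right below 0.06 m and contact force between the fingers and right_mark2 above 0.3 N))), for 0.04 s.
4. they stay on the strip as they go on to the next dot (((horizontal distance between red_pot and zone_left below 0.06 m and contact force between the fingers and strip_left above 0.3 N and contact force between the fingers and left_mark2 below 0.05 N and contact force between the fingers and left_mark3 below 0.05 N) or (horizontal distance between red_pot and zone_right below 0.06 m and contact force between the fingers and strip_right above 0.3 N and contact force between the fingers and right_mark2 below 0.05 N and contact force between the fingers and right_mark3 below 0.05 N))), for 0.02 s.
5. fingertips touch the third dot of the strip belonging to the red pot's zone (((horizontal distance between red_pot and zone_left below 0.06 m and contact force between the fingers and left_mark3 above 0.3 N) or (horizontal distance between red_pot and zone_right below 0.06 m and contact force between the fingers and right_mark3 above 0.3 N))), for 0.04 s.
6. they stay on the strip as they go on to the next dot (((horizontal distance between red_pot and zone_left below 0.06 m and contact force between the fingers and strip_left above 0.3 N and contact force between the fingers and left_mark3 below 0.05 N and contact force between the fingers and left_mark4 below 0.05 N) or (horizontal distance between red_pot and zone_right below 0.06 m and contact force between the fingers and strip_right above 0.3 N and contact force between the fingers and right_mark3 below 0.05 N and contact force between the fingers and right_mark4 below 0.05 N))), for 0.02 s.
7. fingertips touch the fourth dot of the strip belonging to the red pot's zone (((horizontal distance between red_pot and zone_left below 0.06 m and contact force between the fingers and left_mark4 above 0.3 N) or (horizontal distance between red_pot and zone_right below 0.06 m and contact force between the fingers and right_mark4 above 0.3 N))), for 0.04 s.
8. they stay on the strip as they go on to the next dot (((horizontal distance between red_pot and zone_left below 0.06 m and contact force between the fingers and strip_left above 0.3 N and contact force between the fingers and left_mark4 below 0.05 N and contact force between the fingers and left_mark5 below 0.05 N) or (horizontal distance between red_pot and zone_right below 0.06 m and contact force between the fingers and strip_right above 0.3 N and contact force between the fingers and right_mark4 below 0.05 N and contact force between the fingers and right_mark5 below 0.05 N))), for 0.02 s.
9. fingertips touch the largest dot of the strip belonging to the red pot's zone (((horizontal distance between red_pot and zone_left below 0.06 m and contact force between the fingers and left_mark5 above 0.3 N) or (horizontal distance between red_pot and zone_right below 0.06 m and contact force between the fingers and right_mark5 above 0.3 N))), for 0.04 s.
At the end, for the whole second after the job is handed in: The fingertips rest on the largest dot of the strip of the red pot's zone with 0.3 to 15 N, the strip at rest (under 20 mm/s), and pots, jar and salt cup are within 20 mm of where they began (((horizontal distance between red_pot and zone_left below 0.06 m and contact force between the fingers and left_mark5 between 0.3 and 15 N and linear speed of left_mark5 below 0.02 m/s) or (horizontal distance between red_pot and zone_right below 0.06 m and contact force between the fingers and right_mark5 between 0.3 and 15 N and linear speed of right_mark5 below 0.02 m/s)) and distance of each of red_pot, steel_pot, spice_jar, salt_cup from where it was at the start of the episode below 0.02 m); the arm keeps its last pose, push and grip.
It fails at once if a touch strip is pushed harder than 15 N (contact force between anything else and strip_left above 15 N or contact force between anything else and strip_right above 15 N).
It fails at once if the strip of the other zone is touched ((horizontal distance between red_pot and zone_left below 0.06 m and contact force between anything else and strip_right above 0.5 N) or (horizontal distance between red_pot and zone_right below 0.06 m and contact force between anything else and strip_left above 0.5 N)).
It fails at once if a pot is shifted more than 20 mm, lifted or tipped (distance of any of red_pot, steel_pot from where it was at the start of the episode above 0.02 m or angle between any of red_pot, steel_pot's own z axis and vertical above 0.3 rad).
It fails at once if the jar or the salt cup is shifted more than 20 mm, lifted or tipped (distance of any of spice_jar, salt_cup from where it was at the start of the episode above 0.02 m or angle between any of spice_jar, salt_cup's own z axis and vertical above 0.3 rad).
It also fails if it takes over 42 s, if anything falls off the work surface, if the arm or the gripper's body presses on something with over 40 N, if the wrist force passes 120 N, or if a joint passes its speed limit or range.

## Working session

There is one attempt and no reset: what is moved stays moved. The work goes in short steps, Python scripts to look and compute and a tool call to move; the robot and the scene stay as the last step left them, time stands still between calls to the robot, and variables do not carry over. Pictures are saved under pics/ and viewed, about 8 in all and at most 12, crops included, and the job is handed in when it is done.

Besides the shell and the picture viewer there is one more tool, called after "Call:" by a JSON object that holds its "api" and its "payload". play_rows: Moves the arm, as the interface text tells. Its arguments: {"type":"object","properties":{"targets":{"type":"array"},"force":{"type":"number"}},"required":["targets"]}

```bash
mkdir -p pics
python3 - <<'E'
from workcell import readout, viewer
import cv2, pickle
s=readout.sense(); print({k:s[k] for k in('time','eef_pos','orientation','force','grip_width')})
d={}
for n in("scene","side","wrist"):
    c=viewer.camera(n); d[n]=c; cv2.imwrite(f"pics/{n}0.png",c["image"][:,:,::-1])
    print(n,c["fx"],c["cx"],c["cy"],c["world_to_cam"])
pickle.dump(d,open("c0.pkl","wb"))
E
```

```text
{'time': 0.0, 'eef_pos': array([ 218.40384885, -638.08963916,  230.26463863]), 'orientation': array([ 3.14151031e+00,  1.91806823e-03, -1.24103347e+00]), 'force': array([-0.52742127,  0.61621223, -0.25190349]), 'grip_width': 85.25128690299815}
scene 451.9394123962548 314.06930046971587 236.50586065676444 [[ 3.42020803e-01  9.39674806e-01 -5.74701037e-03 -1.15425910e+02]
 [ 7.02996728e-01 -2.59923951e-01 -6.61993308e-01 -3.39598674e+02]
 [-6.23552219e-01  2.22375354e-01 -7.49487713e-01  1.46361718e+03]
 [ 0.00000000e+00  0.00000000e+00  0.00000000e+00  1.00000000e+00]]
side 441.5471220198684 320.706873534874 232.1931266145335 [[-9.57358101e-01 -2.88818757e-01  7.01365643e-03  4.62731161e+02]
 [-1.75918644e-01  5.63523140e-01 -8.07151969e-01  1.66895349e+02]
 [ 2.29168271e-01 -7.73967309e-01 -5.90302048e-01  8.12151177e+02]
 [ 0.00000000e+00  0.00000000e+00  0.00000000e+00  1.00000000e+00]]
wrist 355.0434220455312 321.8828615819931 238.82240393227661 [[ 3.24721863e-01 -9.45808019e-01 -1.70399046e-03 -6.74216195e+02]
 [-8.99293199e-01 -3.09309096e-01  3.09191891e-01 -4.10826791e+01]
 [-2.92963229e-01 -9.88689797e-02 -9.50998145e-01  3.79226404e+02]
 [ 0.00000000e+00  0.00000000e+00  0.00000000e+00  1.00000000e+00]]
```

View pics/scene0.png

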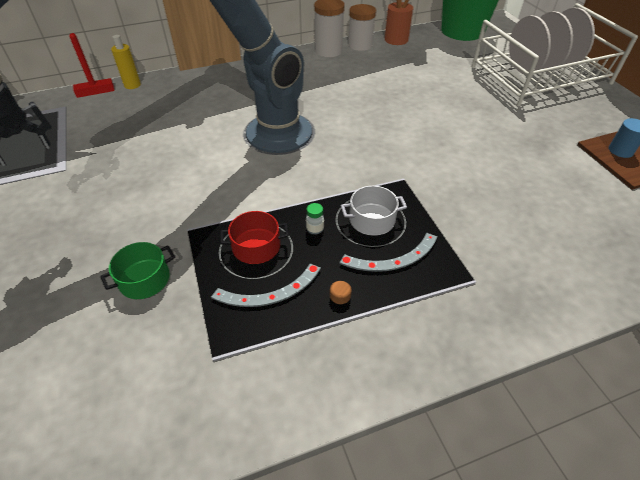

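View pics/side0.png

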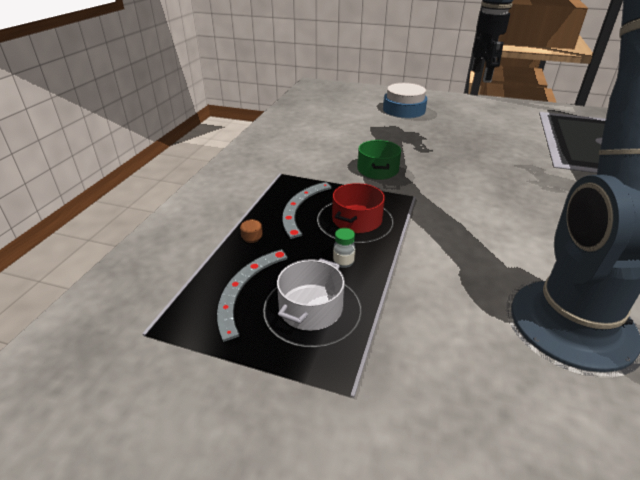

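Scene view: the red pot is at (255,240). Its strip runs from the smallest dot at about (217,295) at the outer end to the largest at (313,268). The lookalikes are the green pot (140,270), the steel pot (374,210) and the steel pot's strip (346–432, 240–265). The salt cup is at (340,292), near the inner end. I'll segment the red dots and project them onto z≈19.

```bash
cat > h.py <<'E'
import numpy as np, cv2
def back(c,uv,z):
    T=np.array(c["world_to_cam"]);R,t=T[:3,:3],T[:3,3]
    d=R.T@np.array([(uv[0]-c["cx"])/c["fx"],(uv[1]-c["cy"])/c["fy"],1]);o=-R.T@t
    return o+d*(z-o[2])/d[2]
def proj(c,p):
    T=np.array(c["world_to_cam"]);q=T[:3,:3]@np.array(p)+T[:3,3]
    return np.array([c["fx"]*q[0]/q[2]+c["cx"],c["fy"]*q[1]/q[2]+c["cy"]])
def dots(c,z=19):
    im=c["image"].astype(int);m=((im[...,0]>im[...,1]+60)&(im[...,0]>im[...,2]+60)).astype(np.uint8)
    n,l,s,ce=cv2.connectedComponentsWithStats(m)
    return [(s[i,4],ce[i].round(1),back(c,ce[i],z)[:2].round(1)) for i in range(1,n) if s[i,4]>2]
E
python3 - <<'E'
from h import *; import pickle
d=pickle.load(open("c0.pkl","rb"))
for n in("scene","side"):
    print(n)
    for a,u,p in dots(d[n]):
        if 200<p[0]<1100 and abs(p[1])<600: print(a,u,p)
c=d["scene"]["image"]; cv2.imwrite("pics/crop.png",cv2.resize(c[170:360,180:480,::-1],None,fx=2.6,fy=2.6,interpolation=cv2.INTER_CUBIC))
E
```

```text
scene
2139 [254.4 236.5] [ 429.5 -193.3]
6 [430.  236.5] [582.6 220.8]
11 [417.6 251.9] [616.3 167.4]
42 [346.  259.5] [577.5  -5.4]
22 [397.1 262. ] [627.1 106.3]
31 [371.6 264.7] [613.3  45.7]
43 [312.6 268.2] [574.5 -89.9]
200 [340.3 287.8] [649.4 -49.6]
34 [296.  285.3] [ 607.7 -142.4]
6 [218.  293.5] [ 568.1 -315.7]
25 [271.6 296.4] [ 617.8 -203.8]
16 [244.  299.5] [ 604.3 -264.3]
side
1392 [359.  206.2] [ 457.2 -240.4]
4 [324.5 184.5] [ 568.6 -317. ]
9 [305.7 192.1] [ 604.  -264.7]
14 [292.9 203.1] [ 617.9 -204.9]
22 [288.3 217.3] [ 607.  -142.4]
37 [256.5 224.4] [667.2 -92.7]
4 [251.8 223.2] [679.7 -93.8]
13 [248.5 226.3] [681.7 -80.2]
3 [243.3 227. ] [692.  -74.2]
36 [293.5 232. ] [575.2 -90.2]
43 [279.2 254.3] [577.1  -5.3]
34 [253.9 265.9] [613.1  45.2]
26 [234.7 283.7] [627.1 105.6]
20 [225.2 306.6] [616.9 166.7]
11 [228.4 331.9] [584.2 219.9]
```

View pics/crop.png

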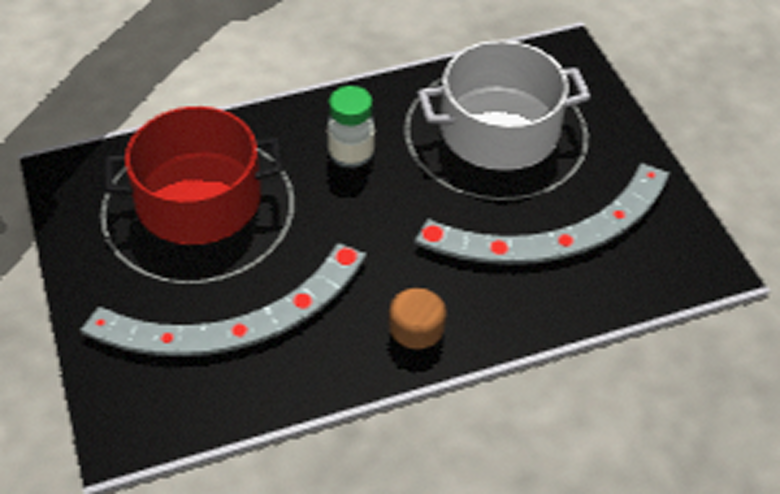

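Right strip it is: both cameras agree on its dots to about 1 mm at z=19. The crop confirms that mark 1 is the outer, smallest dot and mark 5 the inner, largest one. Next I'll fit the arc and plan the approach.

```bash
cat >> h.py <<'E'
from scipy.spatial.transform import Rotation as Ro
from scipy.optimize import least_squares
M=np.array([[568.3,-316.3],[604.1,-264.6],[617.9,-204.3],[607.4,-142.4],[574.8,-90.0]])
K=np.radians(22.4)*np.arange(-2,3)
f=lambda q:(np.c_[q[0]+160*np.cos(q[2]+K),q[1]+160*np.sin(q[2]+K)]-M).ravel()
sol=least_squares(f,[458,-204,0.]); C,PH=sol.x[:2],sol.x[2]
def pt(deg): # deg from mark 3, -44.8 .. 44.8
    a=PH+np.radians(deg); return np.r_[C+160*np.array([np.cos(a),np.sin(a)]),a]
def rel(p0,y0,p,y,): # tool-down yaw-only: linear m, wz deg
    c,s=np.cos(y0),np.sin(y0); d=np.array(p)-p0
    return [round(v/1000,4) for v in (c*d[0]+s*d[1],s*d[0]-c*d[1],-d[2])],round(-np.degrees(y-y0),2)
E
python3 - <<'E'
from h import *; import pickle
print(C,PH,f(sol.x).round(1))
for k in K: print(pt(np.degrees(k)).round(2))
x,y,a=pt(-44.8)
print(rel([218.6,-638.6,231.3],-1.241,[x,y,100],a))
c=pickle.load(open("c0.pkl","rb"))["scene"]; print("green",back(c,(140,290),0), "cup",back(c,(340,285),44),back(c,(340,303),6))
E
```

```text
[ 457.96935637 -199.72150996] -0.027814345122846033 [ 0.   0.7  0.  -0.2  0.   0.1  0.1 -0.5 -0.2 -0.2]
[ 568.32 -315.58   -0.81]
[ 6.0414e+02 -2.6478e+02 -4.2000e-01]
[ 6.1791e+02 -2.0417e+02 -3.0000e-02]
[ 6.0754e+02 -1.4289e+02  3.6000e-01]
[574.59 -90.18   0.75]
([np.float64(-0.1924), np.float64(-0.4355), np.float64(0.1313)], np.float64(-24.71))
green [ 481.45458426 -485.05544182    0.        ] cup [658.08841945 -54.87084455  44.        ] [679.56717402 -62.09793627   6.        ]
```

Call:
{"api": "play_rows", "payload": {"targets": [{"linear":[-0.024,-0.054,0],"rot":[0,0,-3],"grip":0},{"linear":[-0.048,-0.109,0.01],"rot":[0,0,-6],"grip":0},{"linear":[-0.072,-0.163,0.02],"rot":[0,0,-9],"grip":0},{"linear":[-0.096,-0.218,0.03],"rot":[0,0,-12],"grip":0},{"linear":[-0.12,-0.272,0.04],"rot":[0,0,-15],"grip":0},{"linear":[-0.144,-0.327,0.05],"rot":[0,0,-18.5],"grip":0},{"linear":[-0.168,-0.381,0.06],"rot":[0,0,-21.5],"grip":0},{"linear":[-0.1924,-0.4355,0.07],"rot":[0,0,-24.7],"grip":0}], "force": 20}}

```text
time: 1.15
eef_pos: [569.4, -314.3, 160.8]
orientation: [3.141, 0.0, -0.809]
force: [0.2, -0.3, 0.5]
grip_width: 0.4
```

Call:
{"api": "play_rows", "payload": {"targets": [{"linear":[0,0,0],"rot":[0,0,0],"grip":0},{"linear":[0,0,0.04],"rot":[0,0,0],"grip":0},{"linear":[0,0,0.08],"rot":[0,0,0],"grip":0},{"linear":[0,0,0.11],"rot":[0,0,0],"grip":0},{"linear":[0,0,0.11],"rot":[0,0,0],"grip":0},{"linear":[0,0,0.11],"rot":[0,0,0],"grip":0}]}}

```text
time: 1.9
eef_pos: [568.9, -316.4, 52.5]
orientation: [-3.141, -0.002, -0.811]
force: [1.3, 0.1, 0.2]
grip_width: 0.0
```

Run:
```python
from h import *; from workcell import viewer,readout
ims=[]
s=readout.sense(); print(s['eef_pos'],s['force'])
for n in("scene","side"):
    c=viewer.camera(n); u=proj(c,pt(-44.8)[:2].tolist()+[19]); v=proj(c,s['eef_pos']); print(n,u.round(),v.round())
    x,y=v.round().astype(int); k=c["image"][max(y-60,0):y+60,max(x-60,0):x+60,::-1]
    ims.append(cv2.resize(k,(400,400),interpolation=cv2.INTER_CUBIC))
cv2.imwrite("pics/above.png",np.hstack(ims))
```

```text
[ 568.90688088 -316.37994009   52.52962744] [1.25203142 0.0566188  0.17220143]
scene [218. 294.] [215. 285.]
side [324. 185.] [324. 173.]
```

View pics/above.png

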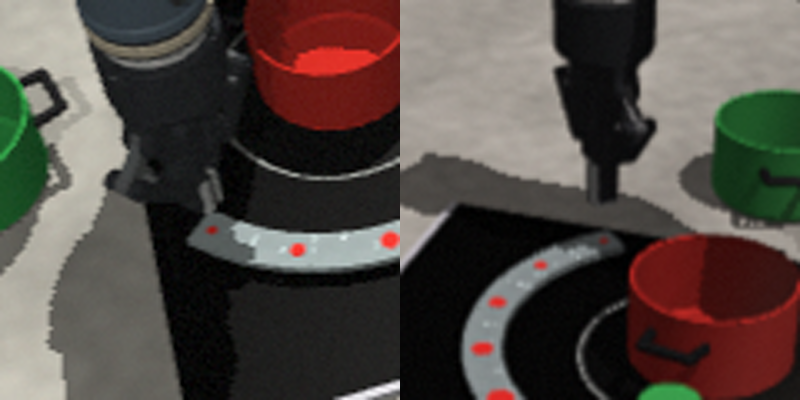

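The picture shows the closed fingertips right above the smallest dot in both views (tip at about (210,205) and (600,200) in the crop, dot at (212,230) and (604,240)). Now I'll descend gently.

Call:
{"api": "play_rows", "payload": {"targets": [{"linear":[0,0,0.012],"rot":[0,0,0],"grip":0},{"linear":[0,0,0.022],"rot":[0,0,0],"grip":0},{"linear":[0,0,0.027],"rot":[0,0,0],"grip":0},{"linear":[0,0,0.029],"rot":[0,0,0],"grip":0},{"linear":[0,0,0.031],"rot":[0,0,0],"grip":0},{"linear":[0,0,0.033],"rot":[0,0,0],"grip":0},{"linear":[0,0,0.033],"rot":[0,0,0],"grip":0}]}}

```text
time: 2.88
eef_pos: [568.6, -315.6, 18.5]
orientation: [-3.141, -0.0, -0.81]
force: [-0.3, -0.2, 2.2]
grip_width: 0.3
```

Call:
{"api": "play_rows", "payload": {"targets": [{"linear":[0,0,0.001],"rot":[0,0,0],"grip":0},{"linear":[0,0,0.0015],"rot":[0,0,0],"grip":0},{"linear":[0,0,0.0015],"rot":[0,0,0],"grip":0}]}}

```text
time: 3.25
eef_pos: [568.6, -315.6, 17.2]
orientation: [-3.141, -0.001, -0.81]
force: [0.2, 0.8, 2.7]
grip_width: -0.1
```

Run:
```python
from h import *; from workcell import readout
s=readout.sense(); print(s['eef_pos'],s['force'],s['orientation'])
for i in range(4):
    b=-44.8+22.4*i; p=pt(b); 
    print("seg",i)
    for k in (1,2,3,4,5,6):
        q=pt(b+22.4*k/6); print(rel([*p[:2],0],p[2],[*q[:2],0],q[2]))
    if i==0: pass
```

```text
[ 568.57785606 -315.61940056   17.15072564] [0.21736622 0.8212497  2.74109245] [-3.14141424e+00 -5.40360493e-04 -8.09860810e-01]
seg 0
([np.float64(-0.0003), np.float64(-0.0104), np.float64(-0.0)], np.float64(-3.73))
([np.float64(-0.0014), np.float64(-0.0208), np.float64(-0.0)], np.float64(-7.47))
([np.float64(-0.003), np.float64(-0.0311), np.float64(-0.0)], np.float64(-11.2))
([np.float64(-0.0054), np.float64(-0.0412), np.float64(-0.0)], np.float64(-14.93))
([np.float64(-0.0084), np.float64(-0.0512), np.float64(-0.0)], np.float64(-18.67))
([np.float64(-0.0121), np.float64(-0.061), np.float64(-0.0)], np.float64(-22.4))
seg 1
([np.float64(-0.0003), np.float64(-0.0104), np.float64(-0.0)], np.float64(-3.73))
([np.float64(-0.0014), np.float64(-0.0208), np.float64(-0.0)], np.float64(-7.47))
([np.float64(-0.003), np.float64(-0.0311), np.float64(-0.0)], np.float64(-11.2))
([np.float64(-0.0054), np.float64(-0.0412), np.float64(-0.0)], np.float64(-14.93))
([np.float64(-0.0084), np.float64(-0.0512), np.float64(-0.0)], np.float64(-18.67))
([np.float64(-0.0121), np.float64(-0.061), np.float64(-0
[... 320 characters left out ...]
np.float64(-0.0)], np.float64(-14.93))
([np.float64(-0.0084), np.float64(-0.0512), np.float64(-0.0)], np.float64(-18.67))
([np.float64(-0.0121), np.float64(-0.061), np.float64(-0.0)], np.float64(-22.4))
seg 3
([np.float64(-0.0003), np.float64(-0.0104), np.float64(-0.0)], np.float64(-3.73))
([np.float64(-0.0014), np.float64(-0.0208), np.float64(-0.0)], np.float64(-7.47))
([np.float64(-0.003), np.float64(-0.0311), np.float64(-0.0)], np.float64(-11.2))
([np.float64(-0.0054), np.float64(-0.0412), np.float64(-0.0)], np.float64(-14.93))
([np.float64(-0.0084), np.float64(-0.0512), np.float64(-0.0)], np.float64(-18.67))
([np.float64(-0.0121), np.float64(-0.061), np.float64(-0.0)], np.float64(-22.4))
```

Call:
{"api": "play_rows", "payload": {"targets": [{"linear":[-0.0003,-0.0104,0.0005],"rot":[0,0,-3.73],"grip":0},{"linear":[-0.0014,-0.0208,0.0007],"rot":[0,0,-7.47],"grip":0},{"linear":[-0.003,-0.0311,0.0007],"rot":[0,0,-11.2],"grip":0},{"linear":[-0.0054,-0.0412,0.0007],"rot":[0,0,-14.93],"grip":0},{"linear":[-0.0084,-0.0512,0.0007],"rot":[0,0,-18.67],"grip":0},{"linear":[-0.0121,-0.061,0.0007],"rot":[0,0,-22.4],"grip":0},{"linear":[-0.0121,-0.061,0.0007],"rot":[0,0,-22.4],"grip":0},{"linear":[-0.0121,-0.061,0.0007],"rot":[0,0,-22.4],"grip":0}]}}

```text
time: 4.25
eef_pos: [605.2, -263.7, 16.5]
orientation: [-3.14, -0.001, -0.419]
force: [1.3, 1.5, 3.8]
grip_width: -0.0
```

On mark 2 (expected 604.1, −264.8) with 3.8 N. Continuing.

Call:
{"api": "play_rows", "payload": {"targets": [{"linear":[-0.0003,-0.0104,0],"rot":[0,0,-3.73],"grip":0},{"linear":[-0.0014,-0.0208,0],"rot":[0,0,-7.47],"grip":0},{"linear":[-0.003,-0.0311,0],"rot":[0,0,-11.2],"grip":0},{"linear":[-0.0054,-0.0412,0],"rot":[0,0,-14.93],"grip":0},{"linear":[-0.0084,-0.0512,0],"rot":[0,0,-18.67],"grip":0},{"linear":[-0.0121,-0.061,0],"rot":[0,0,-22.4],"grip":0},{"linear":[-0.0121,-0.061,0],"rot":[0,0,-22.4],"grip":0},{"linear":[-0.0121,-0.061,0],"rot":[0,0,-22.4],"grip":0}]}}

```text
time: 5.25
eef_pos: [618.3, -201.4, 16.1]
orientation: [-3.138, -0.0, -0.027]
force: [1.0, 2.9, 4.4]
grip_width: 0.2
```

Call:
{"api": "play_rows", "payload": {"targets": [{"linear":[-0.0003,-0.0104,0],"rot":[0,0,-3.73],"grip":0},{"linear":[-0.0014,-0.0208,0],"rot":[0,0,-7.47],"grip":0},{"linear":[-0.003,-0.0311,0],"rot":[0,0,-11.2],"grip":0},{"linear":[-0.0054,-0.0412,0],"rot":[0,0,-14.93],"grip":0},{"linear":[-0.0084,-0.0512,0],"rot":[0,0,-18.67],"grip":0},{"linear":[-0.0121,-0.061,0],"rot":[0,0,-22.4],"grip":0},{"linear":[-0.0121,-0.061,0],"rot":[0,0,-22.4],"grip":0},{"linear":[-0.0121,-0.061,0],"rot":[0,0,-22.4],"grip":0}]}}

```text
time: 6.25
eef_pos: [607.0, -140.4, 15.9]
orientation: [-3.139, 0.0, 0.364]
force: [0.1, 3.3, 4.6]
grip_width: 0.2
```

The lateral force in y has crept up to 3.3 N, so I'll look before the last leg.

Run:
```python
from h import *; from workcell import viewer,readout
ims=[]
s=readout.sense(); print(s['eef_pos'],s['force'],s['ft_torque'])
for n in("scene","side"):
    c=viewer.camera(n); v=proj(c,s['eef_pos']); print(n,v.round(),proj(c,[*pt(22.4)[:2],17]).round())
    x,y=v.round().astype(int); k=c["image"][y-90:y+60,x-75:x+75,::-1]
    ims.append(cv2.resize(k,(400,400),interpolation=cv2.INTER_CUBIC))
cv2.imwrite("pics/m4.png",np.hstack(ims))
```

```text
[ 607.00130393 -140.37797157   15.93505072] [0.05036573 3.34128534 4.59101749] [ 0.72814098  0.24573901 -0.00992396]
scene [297. 286.] [296. 286.]
side [288. 219.] [288. 218.]
```

View pics/m4.png

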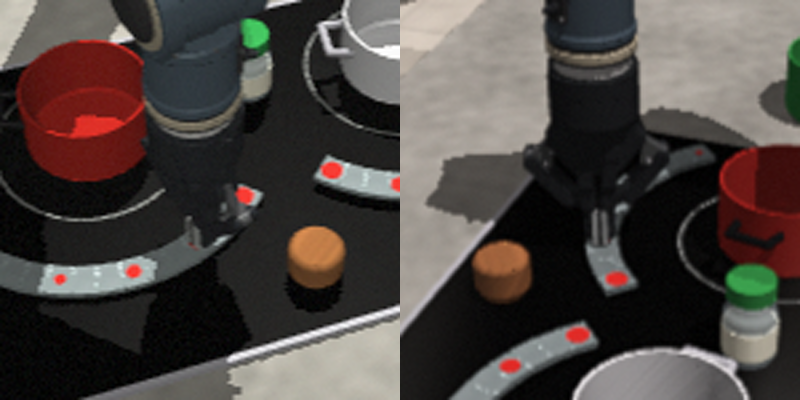

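Contact is on dot 4 and the gripper is clear of the pots, jar and cup. The knuckles sit well above cup height. Last leg:

Call:
{"api": "play_rows", "payload": {"targets": [{"linear":[-0.0003,-0.0104,0],"rot":[0,0,-3.73],"grip":0},{"linear":[-0.0014,-0.0208,0],"rot":[0,0,-7.47],"grip":0},{"linear":[-0.003,-0.0311,0],"rot":[0,0,-11.2],"grip":0},{"linear":[-0.0054,-0.0412,0],"rot":[0,0,-14.93],"grip":0},{"linear":[-0.0084,-0.0512,0],"rot":[0,0,-18.67],"grip":0},{"linear":[-0.0121,-0.061,0],"rot":[0,0,-22.4],"grip":0},{"linear":[-0.0121,-0.061,0],"rot":[0,0,-22.4],"grip":0},{"linear":[-0.0121,-0.061,0],"rot":[0,0,-22.4],"grip":0}]}}

```text
time: 7.35
eef_pos: [573.3, -88.2, 15.7]
orientation: [-3.138, 0.001, 0.755]
force: [-2.2, 2.9, 5.5]
grip_width: 0.1
```

Run:
```python
from h import *; from workcell import viewer,readout
ims=[]
s=readout.sense(); print(s['time'],s['eef_pos'],s['force'],abs(s['joint_velocities']).max(),pt(44.8))
for n in("scene","side"):
    c=viewer.camera(n); v=proj(c,s['eef_pos']); print(n,v.round(),proj(c,[*pt(44.8)[:2],17]).round())
    x,y=v.round().astype(int); k=c["image"][y-90:y+60,x-75:x+75,::-1]
    ims.append(cv2.resize(k,(400,400),interpolation=cv2.INTER_CUBIC))
cv2.imwrite("pics/m5.png",np.hstack(ims))
```

```text
7.35 [573.26473036 -88.24104943  15.73302298] [-2.24646298  2.89561847  5.47321768] 0.003065647358255377 [574.59218693 -90.18103619   0.75409316]
scene [313. 268.] [312. 269.]
side [294. 234.] [294. 233.]
```

View pics/m5.png

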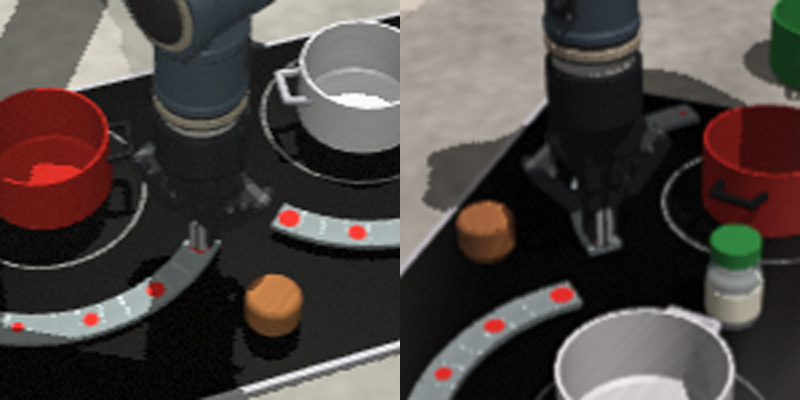

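The fingers rest on the largest dot (dot edge visible at (198,248)) with about 5.5 N, at rest. The salt cup, jar and both pots are where they were. Handing in.

```bash
python3 -c "
from workcell import job,readout
print(job.hand_in()); s=readout.sense(); print(s['time'],s['eef_pos'],s['force'])"
```

```text
the job is handed in; nothing more can be done
None
the job is handed in; nothing more can be done
```

I found the red pot on the hob's right zone and slid the closed fingertips along that zone's strip, from dot 1 to dot 5 in one continuous contact. I then handed in with the fingers held on the largest dot; no verdict was reported.

- **Contact:** the upward force at the stops was 2.2 to 5.5 N, well under the 15 N limit. It was only read at each dot, not between them.
- **Last check, at 7.35 s:** the fingers were at rest on dot 5 with about 5.5 N upward. The measured tip was about 2.3 mm from the computed dot centre.
- **Surroundings:** the pictures at dots 4 and 5 showed the gripper clear of both pots, the jar, the salt cup and the other strip. I judged by eye that none had moved; I did not measure it.
- **What disagreed:** a sideways force of about 3 to 4 N built up over the last dots, with a measured offset of about 2 mm along the path. The pictures showed no contact that would cause it; I think it is friction, but did not confirm that.

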